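Load a bottle rack in serving order

ROBOT

A 6-joint arm with a two-finger parallel gripper is mounted at the origin on the work surface; the furniture and walls round the work are solid. World frame = base frame: x ahead of the robot, y to its left, z up, the work surface at z = 0. Lengths are in m, angles in rad, forces in N, time in s.
With the tool pointing down it reaches from about 0.375 to 0.925 m from the base axis. Payload 5.7 kg.
Tool frame: the origin (TCP) lies where the fingers leave the gripper's body, on its centre line; the fingertips stand 73 mm ahead of it and the grasp point (between the pads) lies 54 mm ahead of it (grip_point_offset is the x of the grasp point in the tool frame, in m); x points along the fingers, y is the direction in which the jaws open and shut, and the axes are right-handed (so a half turn about x gives the same grasp; the last joint's range is limited). The gripper opens to 85 mm and grips with 20 to 120 N. Pads are 22 mm wide; open, the fingers measure 114 mm over their backs; the gripper's body (76 mm by 85 mm) begins 54 mm behind the grasp point. The pads swing forward as they close: fully open they stand 13 mm farther back than shut.
Start: joints at [1.013, 0.359, 1.51, -0, 1.272, -0.115], TCP at [0.257, 0.542, 0.304] pointing down, gripper open.
Joint ranges: [-2.97, 2.97], [-1.01, 2.36], [0.21, 2.38], [-0.96, 4.11], [0.2, 2.71], [-2.98, 2.98]. Speed limits (rad/s): [2.39, 2.39, 3.14, 3.14, 3.14, 3.14].

INTERFACE

Orientations are given as a unit quaternion [w, x, y, z].
In Python, from bench import get_state, read_camera, close_job, find_in, silhouettes, pinpoint, grip_point_offset gives the robot as it stands.
- The arm moves only by the shell command python3 -m handwheel 'ROWS' [OPENING] [FORCE]. ROWS is JSON, a list of rows, each a list of 2 entries, a list of its own where there are three numbers: the shift along the tool's x, y, z in mm, then the turn about the tool's x in degrees. A call has exactly 5 rows; each row is the pose to reach, as a shift and turn from the pose measured when the call began, along the tool's axes at that moment; what a row does not reach only later rows make up. A row lasts 1/12 s, in which the tool goes at most 41.7 mm and 7.16 degrees, less where a joint would pass 70% of its speed; a pose out of reach is approached as far as the arm can. A call with a gripper value outside its range is refused whole. OPENING is the closure, from 0 (fully open) to 1 (shut), set as the call begins (- or left out, the last holds). The fingers move at their own pace and stop on an object; FORCE is the grip in N (left out, the last holds). Time passes only in rows, so rows that repeat a pose let the fingers close, or fill a call up. It gives the time, the measured TCP pose, the force and the opening at its end, in the units of the state.
- get_state(): the state, without advancing time (a new reading comes with each control period).
- read_camera(name): name is "side" or "top"; returns a dict with "color" (400x640x3 uint8, red, green, blue), "range_z" (400x640 float32, m along the optical axis (not along the pixel's ray), 0 where there is no reading), "fx", "fy", "cx", "cy" (pixels), "origin" and "rotation" of the camera in the world. Camera axes: x right, y up, looking along -z (the intrinsics and any distortion apply to the point x, -y, -z); pixel columns grow to the right and rows downward; lengths in m; the calibration is good to about 2 mm. A picture is of the moment at which its call begins.
- close_job(): hands the job in, once; it reports no verdict.
Trained networks look in a picture, given as the dict that the camera call returned (one of the last four; its "shot" number tells which), for a name from the list of things; names that differ only in an ending like _2 or _b are one class to them, and where a whole thing is asked for, a point or a joint stands for the part that bears it (a point fixed in the world has none). Each returns a list of dicts, best first, with "confidence" (0 to 1); they miss things now and then, are a little off and sometimes report something else, mostly with a low value. They report only what shows in the picture. A call takes as long as a camera call. They do not tell look-alikes from the thing itself.
- find_in(picture, label): "position" ([column, row] in pixels, amid what is visible of it).
- silhouettes(picture, label): "mask" (400x640 bool, what is visible of it) and "position" ([column, row] in pixels, amid what is visible of it).
- pinpoint(picture, label): "position" ([column, row] in pixels: a listed point, or the origin of a listed thing).
The state is a dict: "time_s": time; "qpos": joint angles; "joint_vel": joint speeds; "joint_torque": joint torques, N m; "ee_pos": TCP position; "orientation": TCP orientation; "contact_force": force on the tool from outside, world axes, zero at the start; "ft_torque": the same for the moment, N m; "finger_gap": finger opening in m.
Only numpy, scipy, OpenCV 4.12 (cv2) and the standard library are available. Lean on these libraries where they do the work, as an engineer would, in place of code of your own. Each camera call takes 0.05 s, during which the arm holds its last target.

TASK

Load the sloping gravity-feed rack from its high end, one thing at a time, so that they will come out at the low front stop in this order: a white bottle first, then the pigment tin, then the other white bottle. Each must lie straight across the rack and have rolled down against the stop or the thing before it, both bottles with their caps towards the left side of the rack as seen from the robot. Leave the glue tube and the loose tile where they lie.

Things in the scene. Friction and masses are not known exactly. Their poses are not given: they have to be found in the camera images.
- rack: Fixed plywood gravity-feed rack, 237 x 158 mm. Origin: centre of its underside, on the table; x points from the low front end (nearest the robot) to the high loading end, y to its left, z up. Chute: open above, 116 mm wide inside, rising 10 degrees towards +x over 225 mm, floor 28 mm above the table at the low end. Side walls stand 28 mm above the chute floor.
- rack_load (a point): Point on the rack's centre line, level with the chute floor, 170 mm up the slope from the stop: a lying bottle let go here (centre 27 mm above it; tin 24 mm) rolls down by itself, even as the last of three. The floor is two runners with an open slot 36 mm wide between them; fingers can reach 20 mm down into it. A 6 mm lip closes the high end.
- rack_front (a point): Where the centre of the first (lowest) bottle comes to rest in the rack, against the front stop, which stands 34 mm above the chute floor.
- rack_second (a point): Where the centre of the second thing (the tin) comes to rest behind the first bottle.
- rack_third (a point): Where the centre of the third thing (a bottle) comes to rest behind the tin.
- tray: Fixed low plywood tray, 126 x 300 x 13 mm, floor 5 mm above the table; origin: centre of its underside, y along its length. Three berths 100 mm apart along y each hold one thing, lying along the tray's x axis between 16 mm high corner blocks; the middle 70 mm of a berth is free for fingers. Which thing lies in which berth varies.
- bottle_a_centre (a point): Centre (half-way along its axis) of one of the two like white bottles with a wide white screw cap: 104 mm long, body 54 mm in diameter over 83 mm from the base, then cap 47 mm in diameter; 0.12 kg. It starts lying in a berth of the tray, cap away from the robot. The z axis runs along the bottle from base to cap.
- bottle_b_centre (a point): Centre (half-way along its axis) of the other of the two like white bottles with a wide white screw cap: 104 mm long, body 54 mm in diameter over 83 mm from the base, then cap 47 mm in diameter; 0.12 kg. It starts lying in a berth of the tray, cap away from the robot. The z axis runs along the bottle from base to cap.
- tin_centre (a point): Centre (half-way along its axis) of the pigment tin, a plain straight steel tin with a flat sunk lid and a white paper band: 100 mm long, 48 mm in diameter all along, 0.14 kg. It starts lying in a berth of the tray. The z axis runs along the tin from base to lid.
- bottle_a: The same bottle as bottle_a_centre; origin at the centre of its base.
- bottle_b: The same bottle as bottle_b_centre; origin at the centre of its base.
- tin: The same tin as tin_centre; origin at the centre of its base.
- glue_tube: Bystander: glue tube, 51 x 181 x 34 mm, lying behind the tray.
- loose_tile: Bystander: dark glazed tile, 72 x 32 x 6 mm, lying flat behind the tray.
There are look-alikes about, which are no part of the job. What is shaped like the bottle_b but brown or turquoise is not meant.

How it is judged:
By the outcome, as a careful person would: the job done as asked, in the order asked, and still so for the second after the job is handed in, with the robot touching nothing.
It also fails if it takes over 72 s, if anything falls off the work surface, if the arm or the gripper's body presses on something with over 40 N, if the wrist force passes 120 N, or if a joint passes its speed limit or range.

## Working session

There is one attempt and no reset: what is moved stays moved. The work goes in short steps, Python scripts to look and compute and a shell command to move; the robot and the scene stay as the last step left them, time stands still between calls to the robot, and variables do not carry over. Pictures are saved under pics/ and viewed, and the job is handed in when it is done.

```bash
ls; mkdir -p pics
cat > h.py <<'E'
import numpy as np, cv2
from bench import *
def save(p,n): cv2.imwrite('pics/'+n,p['color'][:,:,::-1])
def deproj(p,uv,z=None):
    u,v=uv; d=np.array([(u-p['cx'])/p['fx'],-(v-p['cy'])/p['fy'],-1.])
    R=np.array(p['rotation']);o=np.array(p['origin'])
    if R.shape!=(3,3):
        from scipy.spatial.transform import Rotation as Ro
        R=Ro.from_quat(np.r_[R[1:],R[0]]).as_matrix()
    w=R@d
    if z is None: return o+w*p['range_z'][int(round(v)),int(round(u))]
    return o+w*(z-o[2])/w[2]
E
python3 - <<'E'
from h import *
s=get_state();print({k:np.round(v,4) for k,v in s.items()},grip_point_offset)
for n in('top','side'):
    p=read_camera(n);save(p,n+'0.png')
    print(n,[ (k,p[k]) for k in p if k not in('color','range_z')])
    for l in('rack','tray','rack_load','rack_front','bottle_a_centre','bottle_a','tin_centre','tin'):
        r=pinpoint(p,l)
        print(l,[(np.round(q['position'],1).tolist(),round(q['confidence'],2),np.round(deproj(p,q['position']),3).tolist()) for q in r])
E
```

```text
pics
{'time_s': np.float64(0.0), 'qpos': array([ 1.0129,  0.3595,  1.5115,  0.    ,  1.2725, -0.1151]), 'joint_vel': array([-0.0014,  0.0013, -0.0002,  0.0003,  0.001 ,  0.    ]), 'joint_torque': array([ 1.90000e-03, -5.27625e+01, -2.78625e+01, -1.00000e-04,
        1.31000e-02,  0.00000e+00]), 'ee_pos': array([0.2568, 0.5416, 0.3031]), 'orientation': array([ 0.6896,  0.1547,  0.6901, -0.1559]), 'contact_force': array([ 0.244 , -0.6487, -0.1698]), 'ft_torque': array([-0.0448, -0.0158,  0.0241]), 'finger_gap': np.float64(0.0853)} 0.0539
top [('fx', 407.33541575394145), ('fy', 407.33541575394145), ('cx', 319.2723137528036), ('cy', 195.6247215504097), ('origin', array([ 0.39106737, -0.11881739,  1.01941252])), ('rotation', array([-0.70209658, -0.05709035,  0.04353875,  0.70845286])), ('shot', 1)]
rack [([229.4, 179.5], 0.7, [0.582, 0.13, -0.001]), ([316.6, 210.4], 0.57, [0.494, -0.094, 0.055])]
tray [([360.4, 215.6], 0.79, [0.48, -0.198, 0.059])]
rack_load [([224.2, 153.2], 0.7, [0.65, 0.144, 0.002]), ([358.4, 210.9], 0.55, [0.491, -0.193, 0.061])]
rack_front []
bottle_a_centre [([361.8
[... 651 characters left out ...]
7,  0.54228647, -0.08807257, -0.12176355])), ('shot', 2)]
rack [([299.8, 188.2], 0.74, [0.556, 0.059, 0.041])]
tray [([276.4, 216.5], 0.57, [0.468, -0.021, -0.002])]
rack_load [([318.2, 170.5], 0.69, [0.641, 0.156, 0.053])]
rack_front [([272.3, 181.3], 0.9, [0.496, 0.151, 0.034])]
bottle_a_centre [([302.6, 234.7], 0.74, [0.487, -0.217, 0.037])]
bottle_a [([284.0, 256.4], 0.87, [0.43, -0.265, 0.014]), ([309.0, 293.8], 0.84, [0.43, -0.464, 0.043]), ([280.3, 237.2], 0.79, [0.444, -0.17, 0.013]), ([238.9, 183.8], 0.7, [0.397, 0.162, 0.032]), ([287.4, 175.7], 0.69, [0.546, 0.164, 0.042])]
tin_centre [([292.7, 213.0], 0.7, [0.49, -0.114, 0.048])]
tin [([277.6, 216.8], 0.94, [0.451, -0.111, 0.04])]
```

View pics/top0.png

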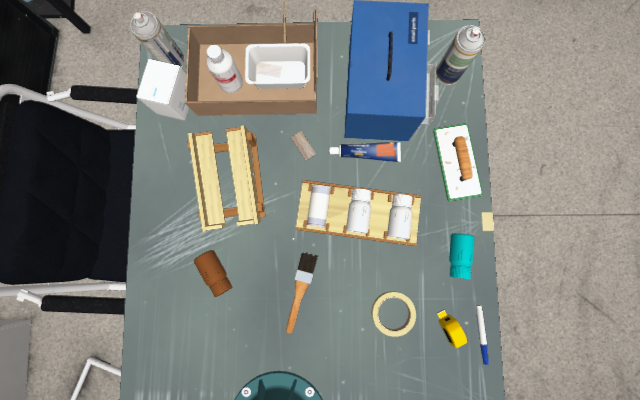

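View pics/side0.png

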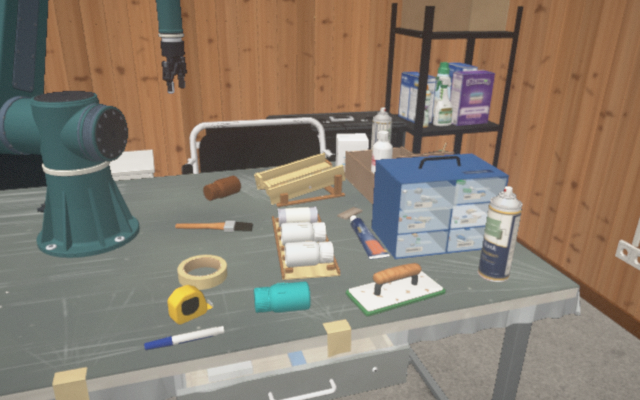

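The top view shows the tray near (360,215): the tin is in the left berth (318,205) and white bottles are at (358,212) and (400,217), all caps up. The rack is at (225,180). Next I'll measure both from depth.

```bash
cat >> h.py <<'E'
def cloud(p):
    from scipy.spatial.transform import Rotation as Ro
    R=np.array(p['rotation'])
    R=Ro.from_quat(np.r_[R[1:],R[0]]).as_matrix()
    v,u=np.mgrid[0:400,0:640]; z=p['range_z']
    d=np.stack([(u-p['cx'])/p['fx']*z,-(v-p['cy'])/p['fy']*z,-z],-1)
    return d@R.T+np.array(p['origin'])
E
python3 - <<'E'
from h import *
p=read_camera('top');C=cloud(p);np.save('ctop.npy',C)
q=read_camera('side');np.save('cside.npy',cloud(q))
for l,P in(('bottle_a',p),('tin',p),('rack',p),('bottle_a',q),('tin',q),('rack',q)):
    CC=cloud(P)
    for r in silhouettes(P,l):
        m=r['mask']&(P['range_z']>0);X=CC[m]
        zt=np.percentile(X[:,2],97)
        m2=X[:,2]>zt-.02 if l!='rack' else X[:,2]>-1
        (cx,cy),(w,h),a=cv2.minAreaRect((X[m2,:2]*1000).astype(np.float32))
        print(l,P['shot'],round(r['confidence'],2),np.round(r['position']),m.sum(),'ztop',round(zt,4),'rect',round(cx),round(cy),round(w),round(h),round(a,1))
im=p['color'][:,:,::-1]
a=cv2.resize(im[110:250,170:440],None,fx=2.9,fy=2.9,interpolation=cv2.INTER_CUBIC);cv2.imwrite('pics/crop.png',a)
for r in range(125,235,6):
    print(r,' '.join('%3d'%(1000*C[r,c,2]) if p['range_z'][r,c]>0 else '---' for c in range(184,272,3)))
E
```

```text
bottle_a 3 0.9 [461. 250.] 994 ztop 0.056 rect 385 -437 52 104 82.2
bottle_a 3 0.88 [400. 216.] 893 ztop 0.061 rect 480 -295 51 103 81.6
bottle_a 3 0.77 [361. 210.] 921 ztop 0.0611 rect 495 -197 52 104 82.4
bottle_a 3 0.65 [214. 271.] 1002 ztop 0.0563 rect 348 155 104 52 30.2
tin 3 0.69 [320. 209.] 791 ztop 0.0551 rect 507 -98 45 100 82.1
rack 3 0.55 [232. 175.] 5136 ztop 0.0871 rect 574 127 236 157 7.4
rack 3 0.28 [350. 213.] 3310 ztop 0.017 rect 495 -197 300 129 81.7
bottle_a 4 0.88 [306. 255.] 1107 ztop 0.0587 rect 476 -302 50 104 79.5
bottle_a 4 0.87 [280. 297.] 1483 ztop 0.0539 rect 381 -446 44 103 82.9
bottle_a 4 0.81 [223. 188.] 652 ztop 0.0529 rect 348 145 106 42 25.4
tin 4 0.83 [300. 216.] 554 ztop 0.0524 rect 494 -140 103 97 74.4
rack 4 0.74 [299. 179.] 3078 ztop 0.0826 rect 607 310 595 270 78.5
125   1   0   2   2   1   0   1   1   0  -1   0   3   2   0  -1  -1   1   2  -1  90   1   0  -1   2  -1   1   1   0  -1   1
131   1   3   0   1   0   2  -2   1  73   2   0   1   1   1  72  69  67  64  66  92  94  55   1   2   1   5  -3   3   3   0
137   0   0  93  83  65  65  67  64
[... 1372 characters left out ...]
  38  35  33   3  -2   1  -2   0  35  37  34  35  35  62  45  37  23   0   3   3
209   0   1   0   1   0  61  63  44  36  35  33  36  36  26   9   8   8   9  35  31  34  33  32  57  55  32  34   1  -1   6
215   0   1   2   2   0  36  61  50  32  34  32  33  31  32   8   8   8  10  10  31  32  31  27  54  61  17   8   1   0   0
221   2   3   2  -2   4  -1  56  50  26  27  30  32  26  26   1   4   2   0   0  59  59  61  63  59  55  28   2   0   1   0
227   1   1   1   1   4   0  55  62  61  59  61  58  57   1   2   1   0   1   0   1   0   0   1   0   1   0   1   0   0   1
233   0   2   1   4   0   2   1   1   0   0   1   0   0   1  -1  -1   0   1   1   0   1   3   0   3   0   3  -1   0   0   0
```

View pics/crop.png

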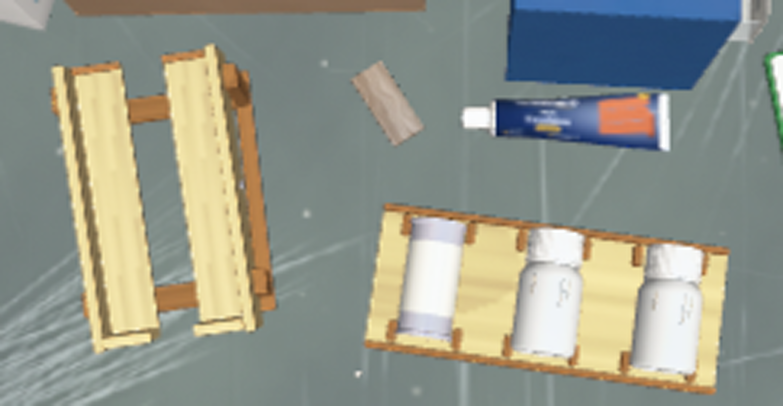

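Run:
```python
from h import *
C=np.load('ctop.npy')
from scipy.optimize import minimize_scalar
# tray items fit: refine cylinders axes from top points
for n,(x,y),h in(('tin',(.507,-.098),.024),('bB',(.495,-.197),.027),('bA',(.480,-.295),.027)):
    X=C.reshape(-1,3); m=(abs(X[:,0]-x)<.06)&(abs(X[:,1]-y)<.035)&(X[:,2]>.03)
    Y=X[m]*1000
    from scipy.spatial.transform import Rotation as Ro
    from scipy.optimize import least_squares
    def f(t):
        a=np.deg2rad(t[1]);n_=np.array([-np.sin(a),np.cos(a)])
        d=(Y[:,:2]-Y[:,:2].mean(0))@n_-t[0]
        ax=(Y[:,:2]-Y[:,:2].mean(0))@np.array([np.cos(a),np.sin(a)])
        k=ax<20
        return (np.hypot(d,Y[:,2]-t[2])-h*1000)[:]*k
    r=least_squares(f,[0,-8,33],loss='soft_l1')
    a=np.deg2rad(r.x[1]);u=np.array([np.cos(a),np.sin(a)]);ax=Y[:,:2]@u
    c=Y[:,:2].mean(0)+r.x[0]*np.array([-u[1],u[0]])
    e=np.percentile(ax,[.5,99.5]);c=c+u*(e.mean()-c@u)
    print(n,'centre',np.round(c,1),'ang',round(r.x[1],1),'zax',round(r.x[2],1),'len',np.round(e[1]-e[0]))
# rack
X=C[120:236,180:275].reshape(-1,3)*1000
X=X[np.isfinite(X).all(1)]
yaw=np.deg2rad(7.4)
for it in range(3):
    R=np.array([[np.cos(yaw),np.sin(yaw)],[-np.sin(yaw),np.cos(yaw)]])
    L=np.c_[(X[:,:2]-[574,127])@R.T,X[:,2]]
    fl=(abs(L[:,0])<95)&(abs(L[:,1])<60)&(abs(L[:,2]-(48+.176*L[:,0]))<6)
    A=np.c_[L[fl,:2],np.ones(fl.sum())];s=np.linalg.lstsq(A,L[fl,2],rcond=None)[0]
    print('plane',s,np.rad2deg(np.arctan(np.hypot(*s[:2]))),'yaw err',np.rad2deg(np.arctan2(s[1],s[0])))
    # walls tops
    pl=s[0]*L[:,0]+s[1]*L[:,1]+s[2]
    h=L[:,2]-pl
    w=(h>18)&(h<34)&(abs(L[:,0])<95)
    for sd in(1,-1):
        k=w&(L[:,1]*sd>40); co=np.polyfit(L[k,0],L[k,1],1); print('wall',sd,co[1],np.rad2deg(np.arctan(co[0])), np.percentile(L[k,1],[3,50,97]))
    sl=(h>-5)&(h<6)
    for lo,hi in((-80,-30),(-30,20),(20,70)):
        k=sl&(L[:,0]>lo)&(L[:,0]<hi)
        ya=L[k,1]; print('slot',lo, ya[ya>0].min(),ya[ya<0].max(), ya.max(),ya.min())
    st=(L[:,0]<-95)&(h>26)&(abs(L[:,1])<50)
    print('stop',np.percentile(L[st,0],[2,50,98]),'high end',np.percentile(L[sl&(L[:,0]>90),0],[98,100]))
    yaw+=0
    break
```

```text
tin centre [507.3 -97.6] ang -8.4 zax 28.8 len 98.0
bB centre [ 495.1 -197.1] ang -8.2 zax 32.5 len 102.0
bA centre [ 480.1 -296. ] ang -8.4 zax 32.6 len 102.0
plane [1.76613261e-01 3.82027991e-03 4.69363057e+01] 10.018202731576904 yaw err 1.239158288928385
wall 1 61.88556759960091 0.036535983315461755 [58.13414165 61.43288175 67.17788634]
wall -1 -62.465803924518966 -0.04901601746238815 [-66.40141763 -62.60811258 -57.71513082]
slot -80 18.06923904099216 -17.356997899768764 78.52034376123555 -77.12673854353062
slot -30 18.045010357930266 -17.198909060309173 59.76050772580971 -67.79663838687544
slot 20 17.95618086852654 -17.167137659014408 59.627264068444966 -66.65439666180424
stop [-117.5903426  -112.96139001 -107.90782595] high end [117.27298442 117.93043143]
```

```bash
cat >> h.py <<'E'
from scipy.spatial.transform import Rotation as Ro
def pose():
    s=get_state();q=s['orientation'];R=Ro.from_quat(np.r_[q[1:],q[0]]).as_matrix()
    return s,s['ee_pos']*1000,R
def go(tx,ty,gz,yaw):
    """target grasp point mm, yaw of tool y in deg"""
    s,P,R=pose()
    cur=np.rad2deg(np.arctan2(R[1,1],R[0,1]))
    T=np.array([tx,ty,gz])-R[:,0]*54   # grasp pt
    d=R.T@(T-P)
    turn=-(yaw-cur)  # tool x down
    turn=(turn+180)%360-180
    print('t',round(s['time_s'],2),'pos',np.round(P,1),'toolx',np.round(R[:,0],4),'yaw_y',round(cur,2),'q',np.round(s['qpos'],2),'gap',round(s['finger_gap']*1000,1),'F',np.round(s['contact_force'],1))
    print('SHIFT xyz',np.round(d,1),'TURN',round(turn,2))
def rack(x,y=0):
    a=np.deg2rad(7.4);c,s=np.cos(a),np.sin(a)
    return 574+c*x-s*y,127+s*x+c*y
E
python3 - <<'E'
from h import *
go(480.1,-296,160,81.7); go(480.1,-296,160,81.7-180)
print(rack(57))
E
```

```text
t 1.3 pos [257.1 542.1 303.9] toolx [-0.e+00 -1.e-04 -1.e+00] yaw_y 64.63 q [ 1.01  0.36  1.51 -0.    1.27 -0.12] gap 85.6 F [-0.6 -0.3  0.4]
SHIFT xyz [  90.  -661.8  560.6] TURN -17.07
t 1.3 pos [257.1 542.1 303.9] toolx [-0.e+00 -1.e-04 -1.e+00] yaw_y 64.63 q [ 1.01  0.36  1.51 -0.    1.27 -0.12] gap 85.6 F [-0.6 -0.3  0.4]
SHIFT xyz [  90.  -661.8  560.6] TURN 162.93
(np.float64(630.5252562558362), np.float64(134.34134900492108))
```

Run:
```python
from h import *
go(460,100,220,-60)
```

```text
t 1.3 pos [257.1 542.1 303.9] toolx [-0.e+00 -1.e-04 -1.e+00] yaw_y 64.63 q [ 1.01  0.36  1.51 -0.    1.27 -0.12] gap 85.6 F [-0.6 -0.3  0.4]
SHIFT xyz [  29.9 -312.5  372.8] TURN 124.63
```

```bash
python3 -m handwheel '[[[0,-25,30],7],[[0,-50,60],14],[[0,-75,90],21],[[0,-100,119],28],[[0,-125,149],35]]' 0 40
python3 - <<'E'
from h import *
go(460,100,220,-60)
go(480,-296,200,-98.3)
E
```

```text
time_s: 1.72
ee_pos: [0.3384, 0.3638, 0.304]
orientation: [0.61, 0.357, 0.61, -0.357]
contact_force: [1.2, -0.4, -0.1]
finger_gap: 0.0852
t 1.72 pos [338.4 363.8 304. ] toolx [ 2.e-04  1.e-04 -1.e+00] yaw_y 29.33 q [ 0.68  0.21  1.73 -0.    1.2   0.17] gap 85.2 F [ 1.2 -0.4 -0.1]
SHIFT xyz [ 30.  -23.2 289.6] TURN 89.33
t 1.72 pos [338.4 363.8 304. ] toolx [ 2.e-04  1.e-04 -1.e+00] yaw_y 29.33 q [ 0.68  0.21  1.73 -0.    1.2   0.17] gap 85.2 F [ 1.2 -0.4 -0.1]
SHIFT xyz [  49.9 -199.7  644.6] TURN 127.63
```

```bash
python3 -m handwheel '[[[0,-5,41],7],[[0,-10,82],14],[[0,-15,123],21],[[0,-20,164],28],[[0,-25,205],35]]'
python3 - <<'E'
from h import *
go(480,-296,200,-98.3)
E
```

```text
time_s: 2.13
ee_pos: [0.4174, 0.171, 0.3043]
orientation: [0.473, 0.526, 0.473, -0.525]
contact_force: [1.1, -0.2, -0.1]
finger_gap: 0.0853
t 2.13 pos [417.4 171.  304.3] toolx [ 1.1e-03  3.0e-04 -1.0e+00] yaw_y -6.0 q [ 0.24  0.14  1.82 -0.    1.18  0.34] gap 85.3 F [ 1.1 -0.2 -0.1]
SHIFT xyz [ 50.2 111.  457.9] TURN 92.3
```

```bash
python3 -m handwheel '[[[2,9,40],7],[[5,18,80],14],[[8,27,120],21],[[11,36,160],28],[[14,45,198],35]]'
python3 - <<'E'
from h import *
go(480,-296,150,-98.3)
E
```

```text
time_s: 2.55
ee_pos: [0.4413, -0.0329, 0.2904]
orientation: [0.291, 0.645, 0.291, -0.644]
contact_force: [1.2, 0.4, 0.9]
finger_gap: 0.0853
t 2.55 pos [441.3 -32.9 290.4] toolx [ 0.0019  0.     -1.    ] yaw_y -41.37 q [-0.23  0.14  1.85  0.    1.14  0.49] gap 85.3 F [1.2 0.4 0.9]
SHIFT xyz [ 86.5 202.8 172.1] TURN 56.93
```

```bash
python3 -m handwheel '[[[8,30,26],7],[[16,60,52],14],[[24,90,78],21],[[32,120,104],28],[[40,150,130],35]]'
python3 - <<'E'
from h import *
go(480,-296,120,-98.3)
E
```

```text
time_s: 2.97
ee_pos: [0.4679, -0.2318, 0.2503]
orientation: [0.082, 0.703, 0.081, -0.702]
contact_force: [0.4, -0.3, -0.1]
finger_gap: 0.0854
t 2.97 pos [ 467.9 -231.8  250.3] toolx [ 2.5e-03 -2.0e-04 -1.0e+00] yaw_y -76.74 q [-0.59  0.3   1.74  0.    1.09  0.75] gap 85.4 F [ 0.4 -0.3 -0.1]
SHIFT xyz [76.4 65.1  3.3] TURN 21.56
```

```bash
python3 -m handwheel '[[[8,20,1],7],[[22,40,2],14],[[40,65,3],21.6],[[62,65,3],21.6],[[76,65,3],21.6]]'
python3 - <<'E'
from h import *
go(480,-296,34,-98.3)
p=read_camera('top');save(p,'t1.png')
p=read_camera('side');save(p,'s1.png')
E
```

```text
time_s: 3.38
ee_pos: [0.48, -0.2973, 0.1727]
orientation: [-0.052, 0.706, -0.052, -0.704]
contact_force: [0.2, -0.0, -0.8]
finger_gap: 0.0853
t 3.38 pos [ 480.  -297.3  172.7] toolx [ 2.2e-03 -2.0e-04 -1.0e+00] yaw_y -98.51 q [-0.68  0.46  1.73  0.    0.95  1.04] gap 85.3 F [ 0.2 -0.  -0.8]
SHIFT xyz [84.7 -1.3  0.5] TURN -0.21
```

View pics/s1.png

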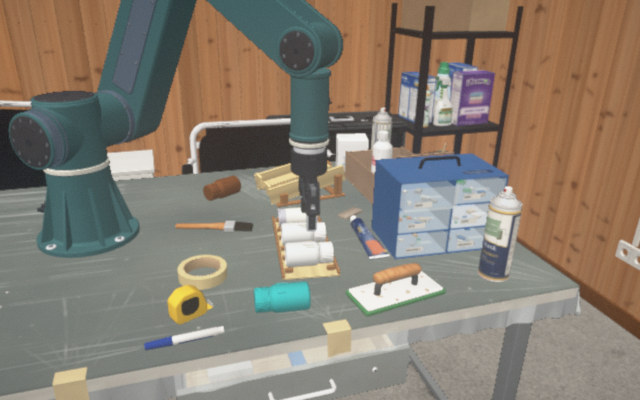

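View pics/t1.png

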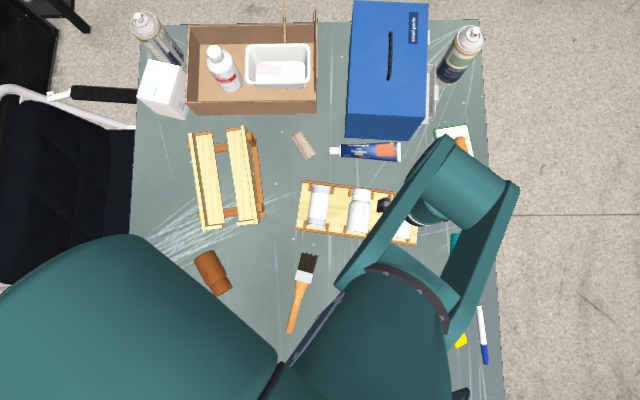

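The side view has the fingers at (312,225), above bottle A at (308,253), as computed. I'll descend and grip.

```bash
python3 -m handwheel '[[[25,-1,0],0],[[50,-1,0],0],[[70,-1,0],0],[[82,-1,0],0],[[82,-1,0],0]]' && python3 -m handwheel '[[[1,0,0],0],[[1,0,0],0],[[1,0,0],0],[[1,0,0],0],[[1,0,0],0]]' 1 40
python3 - <<'E'
from h import *
go(480,-296,34,-98.3)
E
```

```text
time_s: 3.9
ee_pos: [0.4779, -0.293, 0.0885]
orientation: [0.053, -0.704, 0.05, 0.707]
contact_force: [-0.3, -0.2, -0.1]
finger_gap: 0.0855
time_s: 4.32
ee_pos: [0.4787, -0.2935, 0.0891]
orientation: [0.053, -0.704, 0.05, 0.706]
contact_force: [-0.5, -0.0, 7.1]
finger_gap: 0.0526
t 4.32 pos [ 478.7 -293.5   89.1] toolx [-0.0021  0.0035 -1.    ] yaw_y -98.35 q [-0.67  0.58  1.79  0.    0.78  1.04] gap 52.6 F [-0.5 -0.   7.1]
SHIFT xyz [ 1.1  2.5 -1.8] TURN -0.05
```

```bash
python3 -m handwheel '[[[-2,0,0],0],[[-15,0,0],0],[[-40,0,0],0],[[-70,0,0],0],[[-100,0,0],0]]'
python3 - <<'E'
from h import *
go(*rack(57),160,7.4)
p=read_camera('side');cv2.imwrite('pics/s2.png',cv2.resize(p['color'][120:300,200:400,::-1],None,fx=3,fy=3))
E
```

```text
time_s: 4.73
ee_pos: [0.4784, -0.2934, 0.1901]
orientation: [0.053, -0.704, 0.05, 0.706]
contact_force: [1.3, -0.1, -0.6]
finger_gap: 0.053
t 4.73 pos [ 478.4 -293.4  190.1] toolx [-0.003   0.0043 -1.    ] yaw_y -98.35 q [-0.67  0.43  1.72  0.    1.    1.04] gap 53.0 F [ 1.3 -0.1 -0.6]
SHIFT xyz [ -22.5 -445.2  -88.5] TURN -105.75
```

View pics/s2.png

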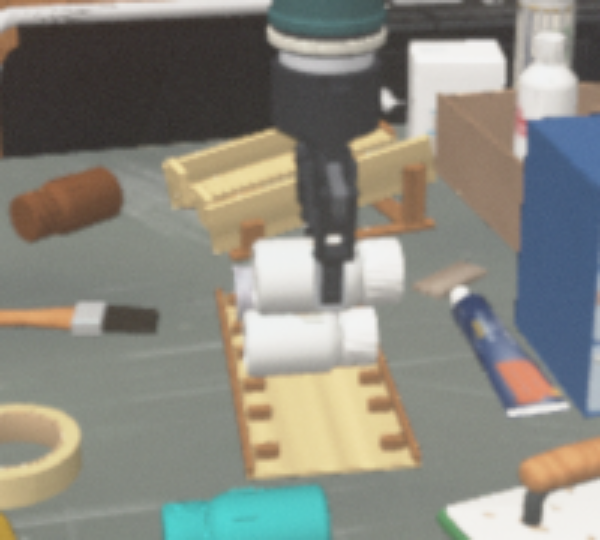

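Bottle A is held level at its middle, with its cap to the right in the picture (away from the robot). Next is the move to the rack.

```bash
python3 -m handwheel '[[[-8,-38,-5],-7],[[-16,-76,-10],-14],[[-24,-114,-14],-21],[[-32,-152,-18],-28],[[-40,-190,-22],-35]]'
python3 - <<'E'
from h import *
go(*rack(57),160,7.4)
E
```

```text
time_s: 5.2
ee_pos: [0.5303, -0.109, 0.2369]
orientation: [0.166, 0.689, 0.164, -0.686]
contact_force: [1.3, -0.7, -1.0]
finger_gap: 0.0531
t 5.2 pos [ 530.3 -109.   236.9] toolx [ 0.0053 -0.002  -1.    ] yaw_y -63.02 q [-0.33  0.35  1.72 -0.    1.07  0.77] gap 53.1 F [ 1.3 -0.7 -1. ]
SHIFT xyz [  23.  -171.7 -199.4] TURN -70.42
```

```bash
python3 -m handwheel '[[[0,-23,-26],-7],[[0,-46,-53],-14],[[0,-69,-80],-21],[[0,-92,-106],-28],[[0,-115,-133],-35]]'
python3 - <<'E'
from h import *
go(*rack(57),150,7.4)
E
```

```text
time_s: 5.62
ee_pos: [0.5968, 0.0556, 0.2373]
orientation: [0.368, 0.606, 0.364, -0.604]
contact_force: [-0.1, -0.5, -0.9]
finger_gap: 0.0526
t 5.62 pos [596.8  55.6 237.3] toolx [ 0.0057 -0.002  -1.    ] yaw_y -27.67 q [-0.02  0.42  1.59 -0.    1.12  0.46] gap 52.6 F [-0.1 -0.5 -0.9]
SHIFT xyz [ 33.3  -7.2 -85.3] TURN -35.07
```

```bash
python3 -m handwheel '[[[0,-2,-25],-7],[[5,-4,-50],-14],[[10,-7,-75],-21],[[20,-7,-85],-28],[[30,-7,-85],-35]]'
python3 -m handwheel '[[[0,0,0],0],[[0,0,0],0],[[0,0,0],0],[[0,0,0],0],[[0,0,0],0]]'
python3 - <<'E'
from h import *
go(*rack(57),87,7.4)
p=read_camera('side');cv2.imwrite('pics/s3.png',cv2.resize(p['color'][100:250,210:410,::-1],None,fx=4,fy=4))
p=read_camera('top');cv2.imwrite('pics/t3.png',cv2.resize(p['color'][100:250,150:350,::-1],None,fx=4,fy=4))
E
```

```text
time_s: 6.03
ee_pos: [0.6316, 0.1369, 0.2077]
orientation: [0.535, 0.467, 0.53, -0.463]
contact_force: [-0.1, -1.0, -0.9]
finger_gap: 0.0527
time_s: 6.45
ee_pos: [0.6318, 0.1364, 0.2085]
orientation: [0.535, 0.467, 0.53, -0.463]
contact_force: [0.0, -0.1, -1.0]
finger_gap: 0.0527
t 6.45 pos [631.8 136.4 208.5] toolx [ 9.7e-03 -8.0e-04 -1.0e+00] yaw_y 7.69 q [ 0.11  0.51  1.51 -0.    1.11 -0.03] gap 52.7 F [ 0.  -0.1 -1. ]
SHIFT xyz [67.5 -2.7  1.6] TURN 0.29
```

View pics/s3.png

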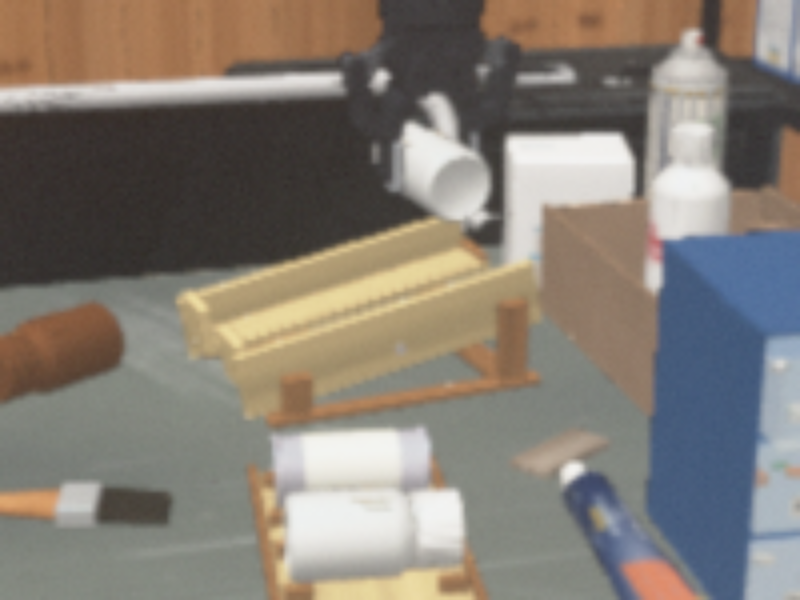

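View pics/t3.png

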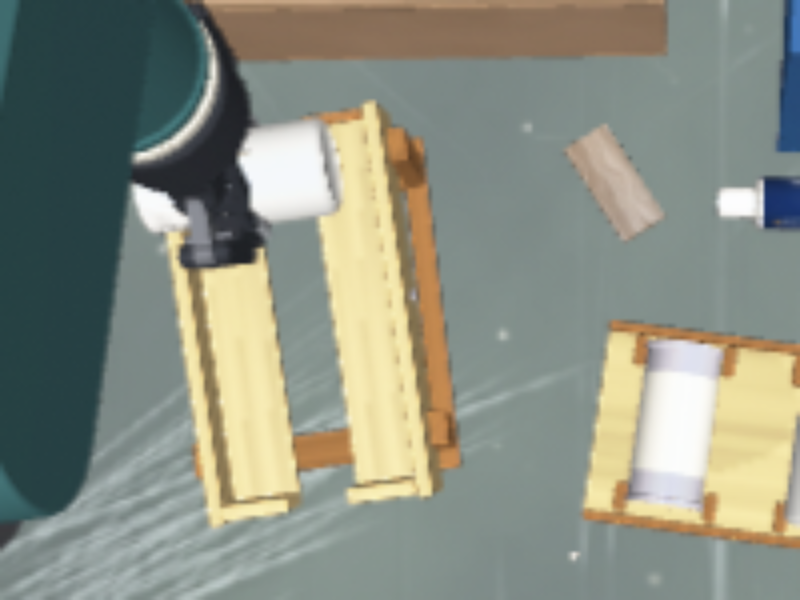

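```bash
cat >> h.py <<'E'
def held(zmin,zmax):
    p=read_camera('top');C=cloud(p);X=C.reshape(-1,3)*1000
    a=np.deg2rad(7.4);R=np.array([[np.cos(a),np.sin(a)],[-np.sin(a),np.cos(a)]])
    L=np.c_[(X[:,:2]-[574,127])@R.T,X[:,2]]
    br=p['color'].min(2).reshape(-1)>140
    m=(L[:,1]<-15)&(L[:,1]>-75)&(L[:,0]>10)&(L[:,0]<110)&(L[:,2]>zmin)&(L[:,2]<zmax)&br
    Y=L[m];print('n',m.sum(),'y pct',np.percentile(Y[:,1],[1,3,50]),'x',np.percentile(Y[:,0],[2,50,98]),'z',np.percentile(Y[:,2],[50,98]))
    e=Y[Y[:,1]<-30]; print('end x mean',e[:,0].mean())
E
python3 - <<'E'
from h import *
held(135,190)
E
```

```text
n 430 y pct [-47.75151157 -47.34000754 -33.7046186 ] x [33.30425418 53.109126   80.95089566] z [173.65723833 180.85133972]
end x mean 55.304700392215906
```

```bash
python3 -m handwheel '[[[10,-2,4],0],[[25,-2,4],0],[[40,-2,4],0],[[50,-2,4],0],[[52,-2,4],0]]'
python3 - <<'E'
from h import *
go(*rack(57),85,7.4)
held(80,140)
p=read_camera('side');cv2.imwrite('pics/s4.png',cv2.resize(p['color'][100:250,210:410,::-1],None,fx=4,fy=4))
p=read_camera('top');cv2.imwrite('pics/t4.png',cv2.resize(p['color'][100:250,150:350,::-1],None,fx=4,fy=4))
E
```

```text
time_s: 7.02
ee_pos: [0.6292, 0.1318, 0.1536]
orientation: [0.534, 0.466, 0.531, -0.464]
contact_force: [-0.6, -0.5, -1.0]
finger_gap: 0.0529
t 7.02 pos [629.2 131.8 153.6] toolx [ 0.0051 -0.0013 -1.    ] yaw_y 7.72 q [ 0.1   0.57  1.56 -0.    1.   -0.03] gap 52.9 F [-0.6 -0.5 -1. ]
SHIFT xyz [14.6  1.3 -2.5] TURN 0.32
n 545 y pct [-65.280918   -64.46032249 -41.81009848] x [ 29.41525505  52.62473013 102.10288145] z [115.36995038 125.62207291]
end x mean 56.989420583597386
```

View pics/s4.png

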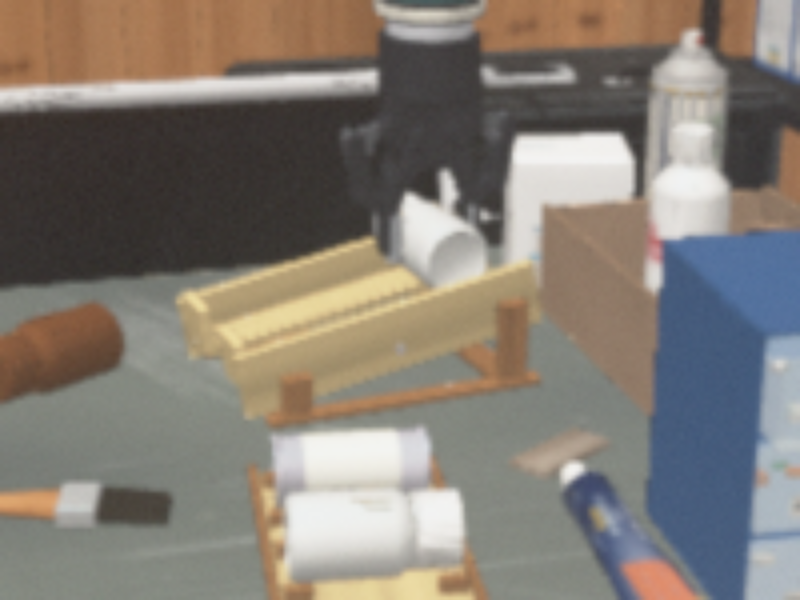

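View pics/t4.png

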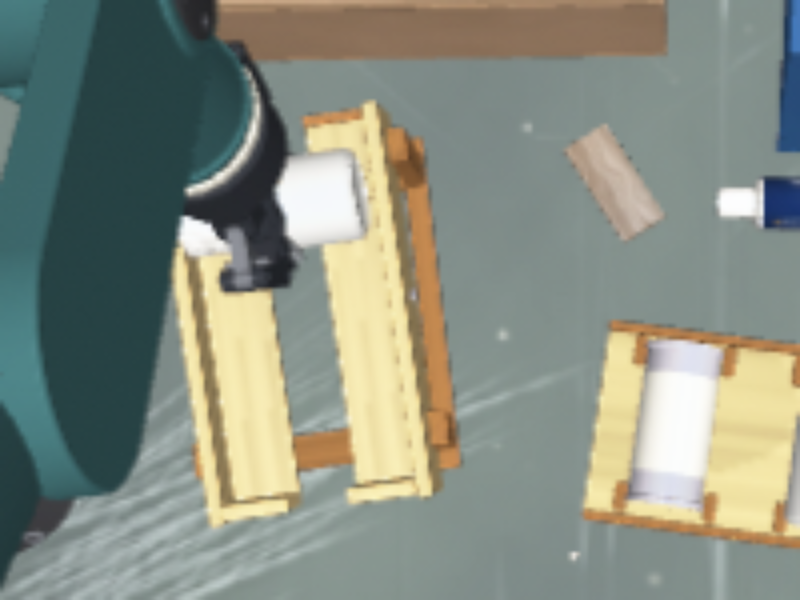

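```bash
python3 -m handwheel '[[[4,0,0],0],[[8,0,0],0],[[11,0,0],0],[[13,0,0],0],[[13,0,0],0]]'
python3 - <<'E'
from h import *
go(*rack(57),85,7.4)
E
```

```text
time_s: 7.58
ee_pos: [0.6307, 0.1321, 0.1426]
orientation: [0.535, 0.467, 0.53, -0.463]
contact_force: [-0.2, -0.2, -0.8]
finger_gap: 0.0529
t 7.58 pos [630.7 132.1 142.6] toolx [ 8.3e-03 -9.0e-04 -1.0e+00] yaw_y 7.74 q [ 0.1   0.59  1.57 -0.    0.98 -0.03] gap 52.9 F [-0.2 -0.2 -0.8]
SHIFT xyz [ 3.6 -0.3 -2.3] TURN 0.34
```

```bash
python3 -m handwheel '[[[1,0,0],-0.3],[[2,0,0],-0.3],[[3,0,0],-0.3],[[3,0,0],-0.3],[[3,0,0],-0.3]]'
python3 - <<'E'
from h import *
go(*rack(57),85,7.4)
E
```

```text
time_s: 8.0
ee_pos: [0.6307, 0.1322, 0.1409]
orientation: [0.536, 0.465, 0.531, -0.462]
contact_force: [-4.1, -0.4, 8.4]
finger_gap: 0.0524
t 8.0 pos [630.7 132.2 140.9] toolx [ 8.9e-03 -9.0e-04 -1.0e+00] yaw_y 8.06 q [ 0.1   0.59  1.57 -0.    0.97 -0.04] gap 52.4 F [-4.1 -0.4  8.4]
SHIFT xyz [ 1.9 -0.4 -2.3] TURN 0.66
```

Floor contact at about 8 N. I'll correct the yaw, open partly, then rise.

```bash
python3 -m handwheel '[[[-1,0,0],0.6],[[-1,0,0],0.6],[[-1,0,0],0.6],[[-1,0,0],0.6],[[-1,0,0],0.6]]'; python3 -m handwheel '[[[0,0,0],0],[[0,0,0],0],[[0,0,0],0],[[0,0,0],0],[[0,0,0],0]]' 0.22;python3 - <<'E'
from h import *
go(*rack(57),85,7.4)
E
```

```text
time_s: 8.42
ee_pos: [0.6306, 0.1322, 0.1416]
orientation: [0.534, 0.468, 0.529, -0.465]
contact_force: [-0.6, -0.0, -1.5]
finger_gap: 0.0529
time_s: 8.83
ee_pos: [0.6307, 0.1322, 0.1417]
orientation: [0.534, 0.468, 0.529, -0.465]
contact_force: [-0.2, 0.5, -0.4]
finger_gap: 0.0669
t 8.83 pos [630.7 132.2 141.7] toolx [ 8.6e-03 -9.0e-04 -1.0e+00] yaw_y 7.46 q [ 0.1   0.59  1.57 -0.    0.98 -0.03] gap 66.9 F [-0.2  0.5 -0.4]
SHIFT xyz [ 2.7 -0.3 -2.3] TURN 0.06
```

```bash
python3 -m handwheel '[[[-4,0,0],0],[[-12,0,0],0],[[-25,0,0],0],[[-45,0,0],0],[[-80,0,0],0]]'
python3 - <<'E'
from h import *
go(507.3,-97.6,120,-98.4)
p=read_camera('side');cv2.imwrite('pics/s5.png',cv2.resize(p['color'][100:250,210:410,::-1],None,fx=4,fy=4))
p=read_camera('top');cv2.imwrite('pics/t5.png',cv2.resize(p['color'][100:250,150:350,::-1],None,fx=4,fy=4))
E
```

```text
time_s: 9.25
ee_pos: [0.628, 0.132, 0.2201]
orientation: [0.533, 0.467, 0.53, -0.466]
contact_force: [-0.8, 1.1, 0.2]
finger_gap: 0.0668
t 9.25 pos [628.  132.  220.1] toolx [ 0.0027 -0.0016 -1.    ] yaw_y 7.45 q [ 0.1   0.5   1.51 -0.    1.14 -0.03] gap 66.8 F [-0.8  1.1  0.2]
SHIFT xyz [  46.1 -149.7  211.8] TURN 105.85
```

View pics/s5.png

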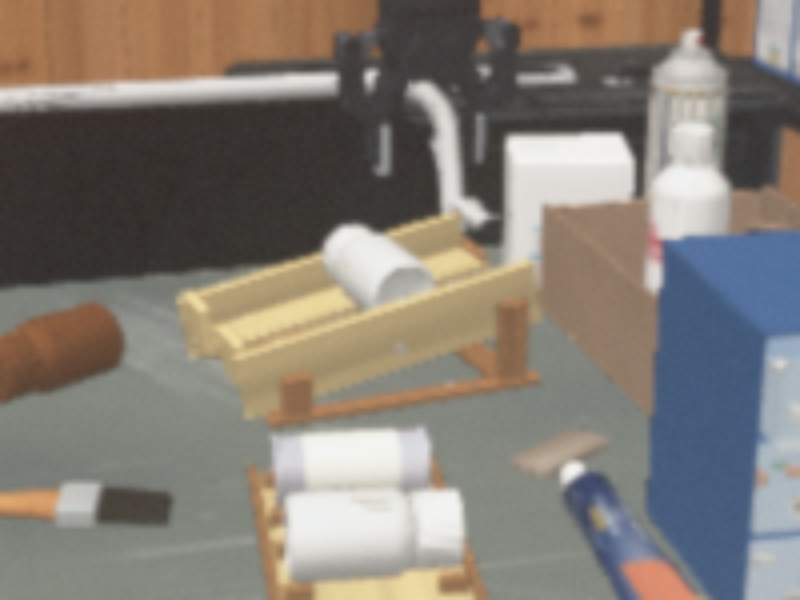

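View pics/t5.png

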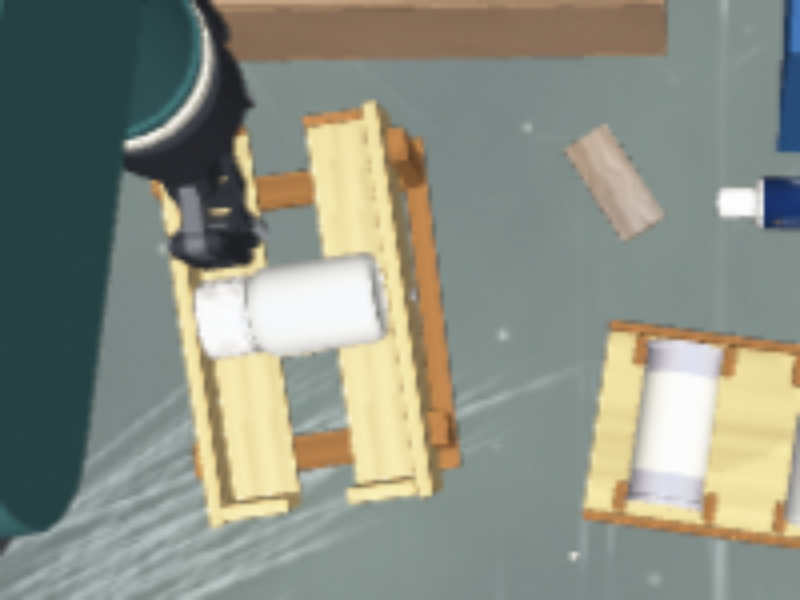

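The bottle is rolling down, straight and with its cap to the left (220,315 in the crop). Next, the tin.

```bash
python3 -m handwheel '[[[-5,-18,25],7],[[-5,-36,50],14],[[-5,-55,75],21],[[-5,-72,100],28],[[-5,-90,125],35]]' 0
python3 - <<'E'
from h import *
go(507.3,-97.6,120,-98.4)
p=read_camera('top');cv2.imwrite('pics/t6.png',cv2.resize(p['color'][100:250,150:350,::-1],None,fx=4,fy=4))
E
```

```text
time_s: 9.77
ee_pos: [0.5597, -0.0039, 0.2324]
orientation: [0.369, 0.612, 0.361, -0.599]
contact_force: [0.8, -0.7, -0.2]
finger_gap: 0.0856
t 9.77 pos [559.7  -3.9 232.4] toolx [ 0.0205 -0.     -0.9998] yaw_y -27.86 q [-0.13  0.37  1.69  0.    1.06  0.35] gap 85.6 F [ 0.8 -0.7 -0.2]
SHIFT xyz [ 57.3  -4.6 108.4] TURN 70.54
```

View pics/t6.png

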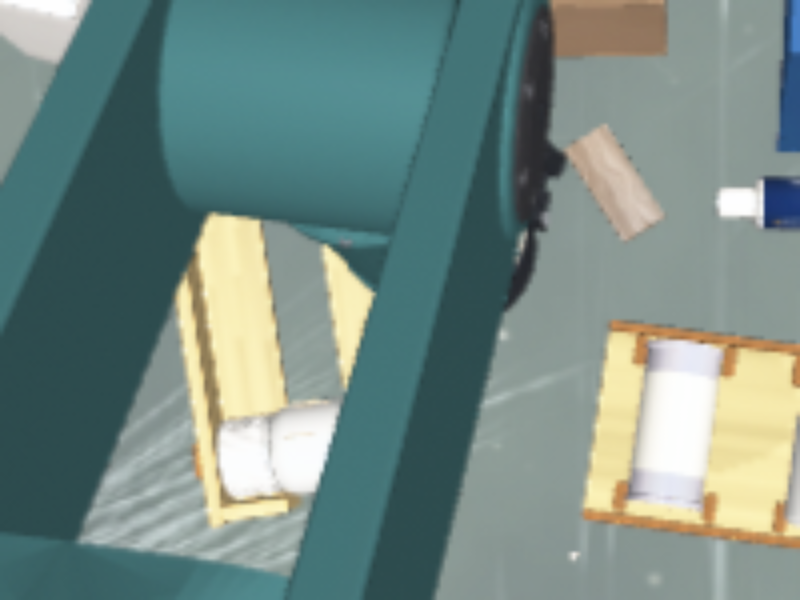

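```bash
python3 -m handwheel '[[[5,-1,22],7],[[10,-1,44],14],[[15,-2,66],21],[[20,-3,88],28],[[30,-4,108],35]]' 0
python3 - <<'E'
from h import *
go(507.3,-97.6,110,-98.4)
E
```

```text
time_s: 10.23
ee_pos: [0.5026, -0.1022, 0.2023]
orientation: [0.164, 0.695, 0.158, -0.682]
contact_force: [-0.4, 0.5, 0.2]
finger_gap: 0.0853
t 10.23 pos [ 502.6 -102.2  202.3] toolx [ 0.0189 -0.0039 -0.9998] yaw_y -63.65 q [-0.34  0.35  1.83  0.    0.95  0.77] gap 85.3 F [-0.4  0.5  0.2]
SHIFT xyz [38.3 -3.2 -4.8] TURN 34.75
```

```bash
python3 -m handwheel '[[[8,-1,-1],7],[[16,-2,-2],14],[[25,-3,-4],21],[[34,-3,-5],28],[[38,-3,-5],34.7]]' 0;  python3 - <<'E'
from h import *
go(507.3,-97.6,30,-98.4)
p=read_camera('side');cv2.imwrite('pics/s6.png',cv2.resize(p['color'][100:250,210:410,::-1],None,fx=4,fy=4))
E
```

```text
time_s: 10.65
ee_pos: [0.5066, -0.0973, 0.1639]
orientation: [-0.053, 0.712, -0.054, -0.698]
contact_force: [1.3, -0.4, -0.4]
finger_gap: 0.0851
t 10.65 pos [506.6 -97.3 163.9] toolx [ 0.0188 -0.0038 -0.9998] yaw_y -98.67 q [-0.33  0.41  1.85  0.    0.86  1.39] gap 85.1 F [ 1.3 -0.4 -0.4]
SHIFT xyz [79.8  0.   1.8] TURN -0.27
```

View pics/s6.png

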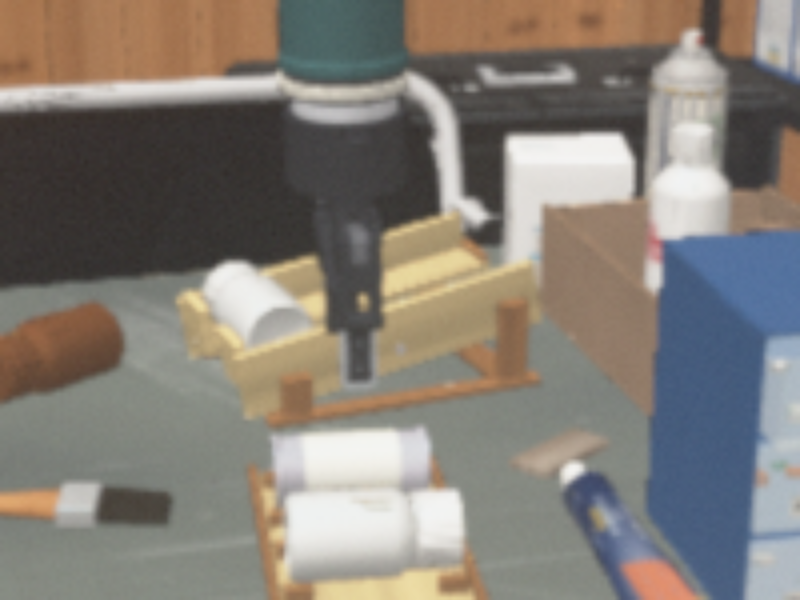

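The first bottle is against the stop at (255,305), and the gripper is over the tin.

```bash
python3 -m handwheel '[[[25,0,2],0],[[50,0,2],0],[[68,0,2],0],[[79,0,2],0],[[79,0,2],0]]' && python3 -m handwheel '[[[0,0,0],0],[[0,0,0],0],[[0,0,0],0],[[0,0,0],0],[[0,0,0],0]]' 1 40
python3 - <<'E'
from h import *
go(507.3,-97.6,30,-98.4)
E
python3 -m handwheel '[[[-3,0,0],0],[[-15,0,0],0],[[-40,0,0],0],[[-75,0,0],0],[[-115,0,0],0]]'
python3 - <<'E'
from h import *
go(*rack(57),160,7.4)
E
```

```text
time_s: 11.12
ee_pos: [0.5048, -0.0968, 0.0829]
orientation: [-0.054, 0.71, -0.055, -0.7]
contact_force: [0.4, -0.4, -0.3]
finger_gap: 0.0855
time_s: 11.53
ee_pos: [0.5055, -0.0971, 0.0841]
orientation: [-0.054, 0.711, -0.055, -0.699]
contact_force: [-0.5, 0.4, 6.5]
finger_gap: 0.0469
t 11.53 pos [505.5 -97.1  84.1] toolx [ 0.017  -0.0032 -0.9999] yaw_y -98.85 q [-0.33  0.54  1.91  0.    0.67  1.4 ] gap 46.9 F [-0.5  0.4  6.5]
SHIFT xyz [ 0.1  0.2 -0.9] TURN -0.45
time_s: 11.95
ee_pos: [0.5022, -0.0963, 0.1994]
orientation: [-0.054, 0.71, -0.055, -0.7]
contact_force: [0.4, -0.0, -1.3]
finger_gap: 0.0472
t 11.95 pos [502.2 -96.3 199.4] toolx [ 0.0136 -0.002  -0.9999] yaw_y -98.85 q [-0.33  0.35  1.83  0.    0.95  1.4 ] gap 47.2 F [ 0.4 -0.  -1.3]
SHIFT xyz [ -13.3 -247.6  -90.8] TURN -106.25
```

```bash
python3 -m handwheel '[[[-7,-18,-6],-7],[[-14,-36,-12],-14],[[-20,-54,-18],-21],[[-26,-72,-24],-28],[[-32,-90,-30],-35]]'
python3 - <<'E'
from h import *
go(*rack(57),170,7.4)
p=read_camera('side');cv2.imwrite('pics/s7.png',cv2.resize(p['color'][100:250,210:410,::-1],None,fx=4,fy=4))
E
```

```text
time_s: 12.37
ee_pos: [0.5453, -0.0111, 0.2329]
orientation: [0.164, 0.693, 0.16, -0.683]
contact_force: [-0.2, -0.5, -1.0]
finger_gap: 0.0469
t 12.37 pos [545.3 -11.1 232.9] toolx [ 0.0143 -0.0022 -0.9999] yaw_y -63.49 q [-0.15  0.35  1.72 -0.    1.05  0.96] gap 46.9 F [-0.2 -0.5 -1. ]
SHIFT xyz [   9.7  -92.6 -140.4] TURN -70.89
```

View pics/s7.png

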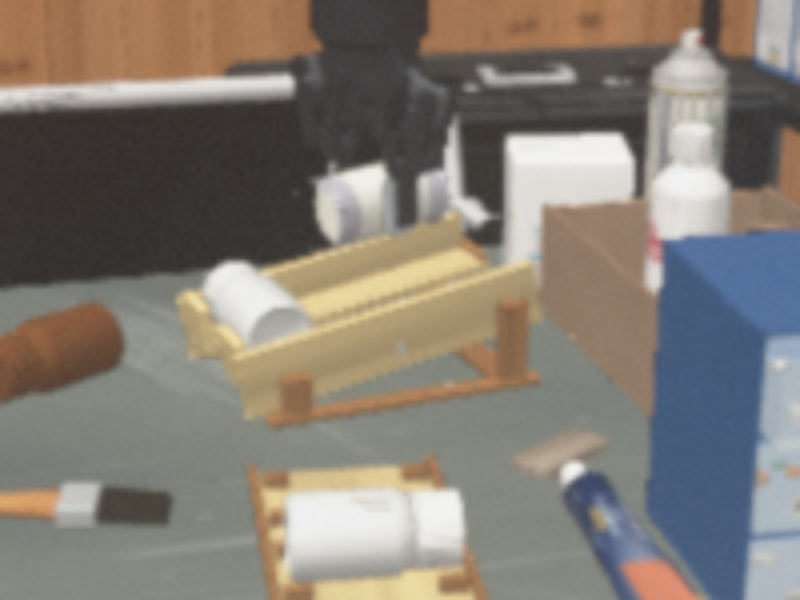

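```bash
python3 -m handwheel '[[[0,-15,-22],-7],[[0,-30,-44],-14],[[0,-45,-66],-21],[[0,-60,-88],-28],[[0,-72,-110],-35]]'
python3 - <<'E'
from h import *
go(*rack(57),150,7.4)
E
```

```text
time_s: 12.83
ee_pos: [0.6129, 0.1068, 0.2356]
orientation: [0.369, 0.61, 0.362, -0.6]
contact_force: [-0.1, 0.3, -2.1]
finger_gap: 0.0467
t 12.83 pos [612.9 106.8 235.6] toolx [ 1.790e-02 -2.000e-04 -9.998e-01] yaw_y -27.69 q [ 0.06  0.45  1.55 -0.    1.13  0.55] gap 46.7 F [-0.1  0.3 -2.1]
SHIFT xyz [ 31.9   1.5 -31.8] TURN -35.09
```

```bash
python3 -m handwheel '[[[4,0,-10],-7],[[10,1,-20],-14],[[16,1,-30],-21],[[25,2,-31],-28],[[32,2,-31],-35]]'
python3 - <<'E'
from h import *
go(*rack(57,-1),81,7.4)
held(135,185)
p=read_camera('top');cv2.imwrite('pics/t7.png',cv2.resize(p['color'][100:250,150:350,::-1],None,fx=4,fy=4))
E
```

```text
time_s: 13.25
ee_pos: [0.6298, 0.134, 0.2037]
orientation: [0.537, 0.47, 0.527, -0.461]
contact_force: [0.8, 0.4, -1.2]
finger_gap: 0.0469
t 13.25 pos [629.8 134.  203.7] toolx [ 1.830e-02 -1.000e-04 -9.998e-01] yaw_y 7.69 q [ 0.1   0.51  1.53 -0.    1.08 -0.03] gap 46.9 F [ 0.8  0.4 -1.2]
SHIFT xyz [68.7 -1.4  0.4] TURN 0.29
n 327 y pct [-49.26913236 -48.5337482  -31.69216523] x [35.05536878 50.58431107 76.37312391] z [169.68958213 174.78895656]
end x mean 51.74468072009473
```

View pics/t7.png

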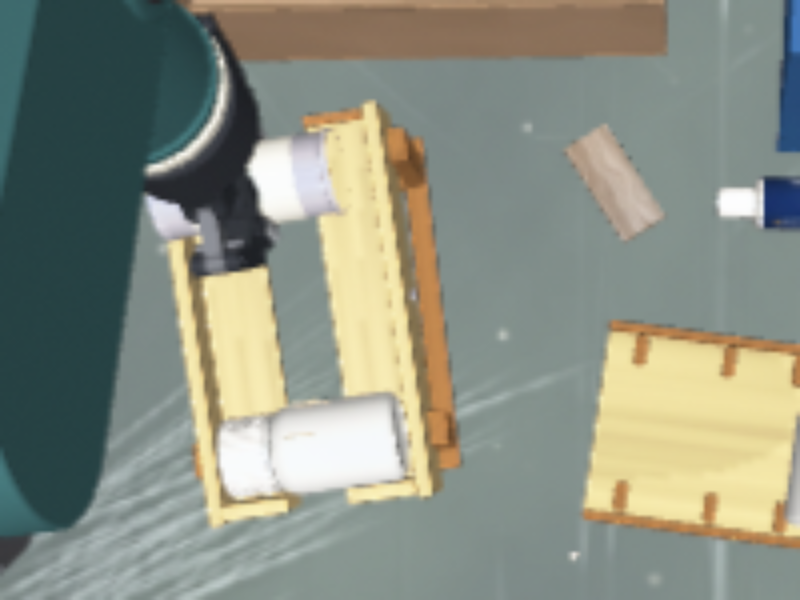

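First bottle is at the stop, cap left (245,455). The tin is centred over the load point.

```bash
python3 -m handwheel '[[[20,-1,0],0.2],[[40,-1,0],0.2],[[54,-1,0],0.2],[[62,-1,0],0.2],[[62,-1,0],0.2]]'
python3 - <<'E'
from h import *
go(*rack(57,-1),81,7.4)
E
```

```text
time_s: 13.77
ee_pos: [0.6274, 0.1329, 0.1394]
orientation: [0.533, 0.471, 0.526, -0.466]
contact_force: [-0.9, 0.4, -0.1]
finger_gap: 0.0467
t 13.77 pos [627.4 132.9 139.4] toolx [ 1.230e-02 -8.000e-04 -9.999e-01] yaw_y 7.01 q [ 0.1   0.59  1.58 -0.    0.96 -0.02] gap 46.7 F [-0.9  0.4 -0.1]
SHIFT xyz [ 4.4  2.6 -0.2] TURN -0.39
```

```bash
python3 -m handwheel '[[[1,1,0],-0.4],[[2,2,0],-0.4],[[2,2,0],-0.4],[[2,2,0],-0.4],[[2,2,0],-0.4]]'
python3 - <<'E'
from h import *
go(*rack(57,-1),81,7.4)
E
```

```text
time_s: 14.18
ee_pos: [0.6299, 0.1332, 0.1381]
orientation: [0.535, 0.47, 0.527, -0.464]
contact_force: [0.6, -0.6, -2.0]
finger_gap: 0.0472
t 14.18 pos [629.9 133.2 138.1] toolx [ 1.350e-02 -7.000e-04 -9.999e-01] yaw_y 7.39 q [ 0.1   0.59  1.58 -0.    0.96 -0.03] gap 47.2 F [ 0.6 -0.6 -2. ]
SHIFT xyz [ 3.1  0.  -0.2] TURN -0.01
```

```bash
python3 -m handwheel '[[[1,0,0],0],[[1,0,0],0],[[1,0,0],0],[[1,0,0],0],[[1,0,0],0]]'; python3 -m handwheel '[[[0,0,0],0],[[0,0,0],0],[[0,0,0],0],[[0,0,0],0],[[0,0,0],0]]' 0.22; python3 -m handwheel '[[[-4,0,0],0],[[-12,0,0],0],[[-25,0,0],0],[[-45,0,0],0],[[-80,0,0],0]]'
python3 - <<'E'
from h import *
go(495.1,-197.1,120,-98.2)
p=read_camera('side');cv2.imwrite('pics/s8.png',cv2.resize(p['color'][100:250,210:410,::-1],None,fx=4,fy=4))
p=read_camera('top');cv2.imwrite('pics/t8.png',cv2.resize(p['color'][100:250,150:350,::-1],None,fx=4,fy=4))
E
```

```text
time_s: 14.6
ee_pos: [0.6299, 0.1332, 0.1372]
orientation: [0.535, 0.47, 0.527, -0.464]
contact_force: [0.4, 0.1, -0.6]
finger_gap: 0.0468
time_s: 15.02
ee_pos: [0.6299, 0.1332, 0.1372]
orientation: [0.535, 0.47, 0.527, -0.464]
contact_force: [0.0, 0.8, 0.1]
finger_gap: 0.0664
time_s: 15.43
ee_pos: [0.6268, 0.133, 0.2156]
orientation: [0.534, 0.468, 0.529, -0.465]
contact_force: [0.5, -0.6, -0.1]
finger_gap: 0.0666
t 15.43 pos [626.8 133.  215.6] toolx [ 0.0076 -0.0013 -1.    ] yaw_y 7.39 q [ 0.1   0.5   1.52 -0.    1.12 -0.03] gap 66.6 F [ 0.5 -0.6 -0.1]
SHIFT xyz [  41.  -173.8  310.2] TURN 105.59
```

View pics/s8.png

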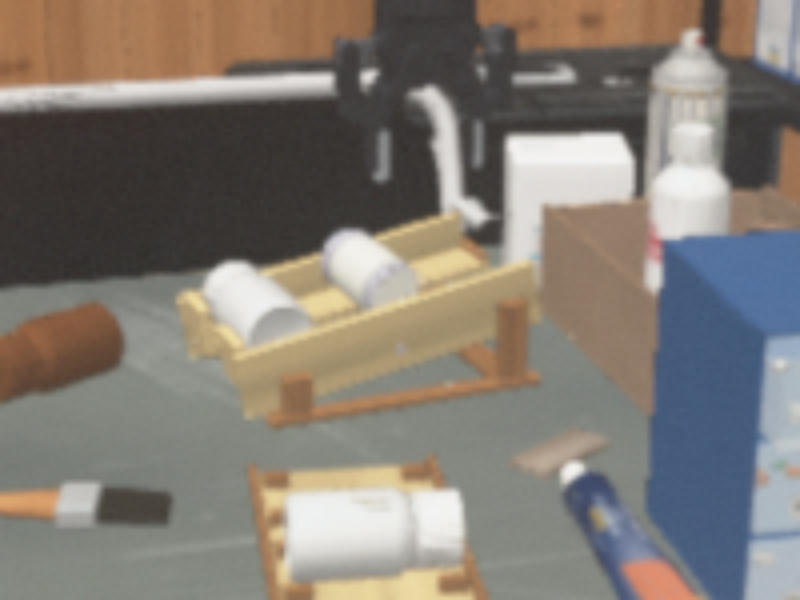

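View pics/t8.png

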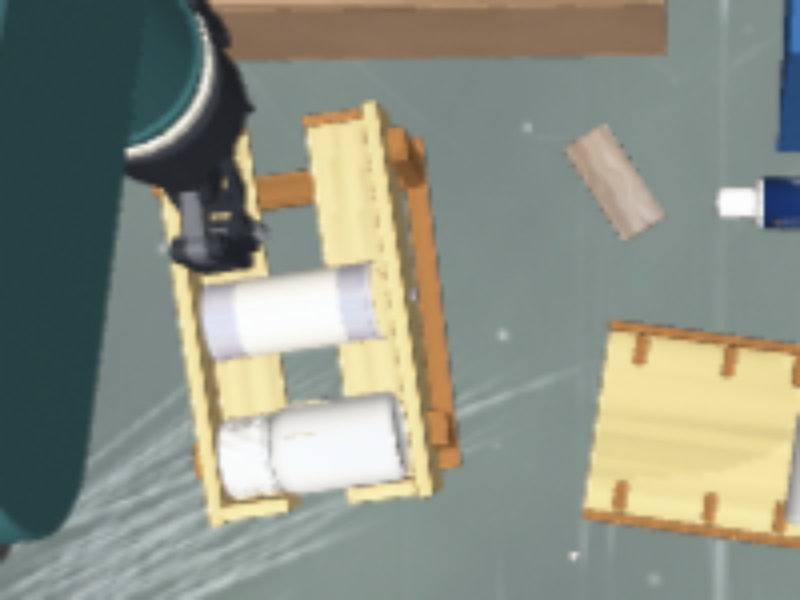

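The tin is rolling straight towards the bottle (290,310 in the crop). Now the second bottle.

```bash
python3 -m handwheel '[[[-8,-18,35],7],[[-8,-36,70],14],[[-8,-54,105],21],[[-8,-72,140],28],[[-8,-95,178],35]]' 0
python3 - <<'E'
from h import *
go(495.1,-197.1,130,-98.2)
E
```

```text
time_s: 15.95
ee_pos: [0.5618, -0.0539, 0.2306]
orientation: [0.369, 0.614, 0.36, -0.598]
contact_force: [0.2, -0.5, 0.6]
finger_gap: 0.0855
t 15.95 pos [561.8 -53.9 230.6] toolx [ 0.0261 -0.     -0.9997] yaw_y -27.91 q [-0.22  0.37  1.69  0.01  1.05  0.26] gap 85.5 F [ 0.2 -0.5  0.6]
SHIFT xyz [ 44.9   5.8 159. ] TURN 70.29
```

```bash
python3 -m handwheel '[[[5,1,32],7],[[10,2,64],14],[[15,3,96],21],[[20,4,128],28],[[25,6,158],35]]' 0
python3 - <<'E'
from h import *
go(495.1,-197.1,115,-98.2)
E
```

```text
time_s: 16.37
ee_pos: [0.4929, -0.1978, 0.2042]
orientation: [0.166, 0.697, 0.161, -0.679]
contact_force: [0.3, 0.1, -0.3]
finger_gap: 0.0858
t 16.37 pos [ 492.9 -197.8  204.2] toolx [ 2.690e-02 -6.000e-04 -9.996e-01] yaw_y -63.26 q [-0.52  0.37  1.79  0.02  0.96  0.58] gap 85.8 F [ 0.3  0.1 -0.3]
SHIFT xyz [35.3 -0.8 -0.2] TURN 34.94
```

```bash
python3 -m handwheel '[[[8,-1,0],7],[[16,-1,0],14],[[24,-1,0],21],[[32,-1,0],28],[[35,-1,0],35]]' 0;  python3 - <<'E'
from h import *
go(495.1,-197.1,34,-98.2)
p=read_camera('side');cv2.imwrite('pics/s9.png',cv2.resize(p['color'][100:250,210:410,::-1],None,fx=4,fy=4))
E
```

```text
time_s: 16.78
ee_pos: [0.4931, -0.197, 0.1688]
orientation: [-0.054, 0.714, -0.053, -0.696]
contact_force: [0.2, 0.2, -0.2]
finger_gap: 0.0855
t 16.78 pos [ 493.1 -197.   168.8] toolx [ 2.640e-02 -4.000e-04 -9.997e-01] yaw_y -98.63 q [-0.52  0.42  1.82  0.02  0.88  1.19] gap 85.5 F [ 0.2  0.2 -0.2]
SHIFT xyz [80.8  0.2  1.5] TURN -0.43
```

View pics/s9.png

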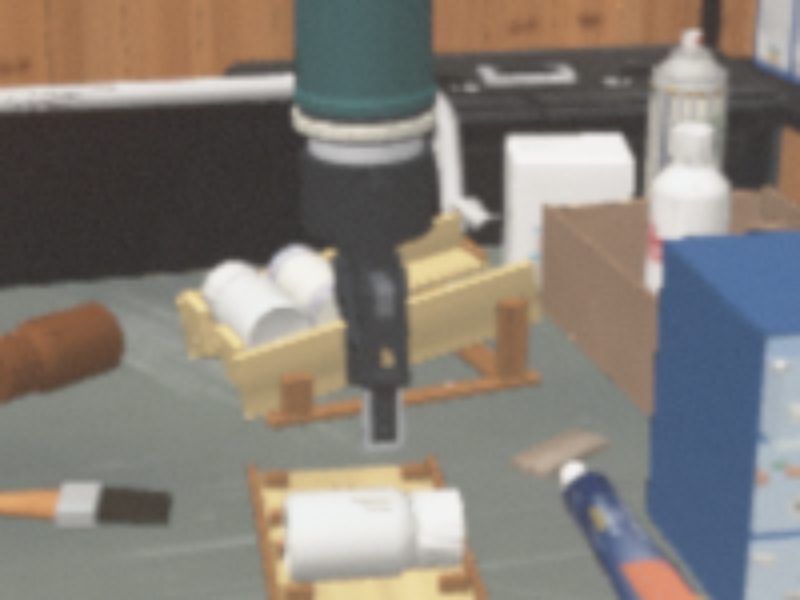

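The tin lies against the bottle, and the gripper is above bottle B. I'll descend and grip.

```bash
python3 -m handwheel '[[[25,0,1],0.4],[[50,0,1],0.4],[[68,0,1],0.4],[[79,0,1],0.4],[[79,0,1],0.4]]' && python3 -m handwheel '[[[0,0,0],0],[[0,0,0],0],[[0,0,0],0],[[0,0,0],0],[[0,0,0],0]]' 1 40
python3 - <<'E'
from h import *
go(495.1,-197.1,34,-98.2)
E
python3 -m handwheel '[[[-3,0,0],0],[[-15,0,0],0],[[-40,0,0],0],[[-75,0,0],0],[[-115,0,0],0]]'
python3 - <<'E'
from h import *
go(*rack(57),170,7.4)
E
```

```text
time_s: 17.25
ee_pos: [0.4932, -0.1963, 0.088]
orientation: [-0.059, 0.713, -0.056, -0.697]
contact_force: [0.4, -0.6, -0.5]
finger_gap: 0.0852
time_s: 17.67
ee_pos: [0.4938, -0.1967, 0.0893]
orientation: [-0.058, 0.714, -0.057, -0.696]
contact_force: [-1.5, 1.2, 7.1]
finger_gap: 0.0531
t 17.67 pos [ 493.8 -196.7   89.3] toolx [ 2.520e-02  2.000e-04 -9.997e-01] yaw_y -99.31 q [-0.52  0.55  1.87  0.02  0.7   1.2 ] gap 53.1 F [-1.5  1.2  7.1]
SHIFT xyz [1.3 0.5 0.1] TURN -1.11
time_s: 18.08
ee_pos: [0.4897, -0.196, 0.2045]
orientation: [-0.059, 0.712, -0.056, -0.697]
contact_force: [1.3, -1.1, -0.9]
finger_gap: 0.0526
t 18.08 pos [ 489.7 -196.   204.5] toolx [ 0.0221  0.0021 -0.9998] yaw_y -99.31 q [-0.52  0.36  1.79  0.02  0.97  1.21] gap 52.6 F [ 1.3 -1.1 -0.9]
SHIFT xyz [ -15.7 -348.5  -84.8] TURN -106.71
```

```bash
python3 -m handwheel '[[[-7,-28,-6],-7],[[-14,-56,-12],-14],[[-20,-84,-18],-21],[[-26,-112,-24],-28],[[-32,-140,-30],-35]]'
python3 - <<'E'
from h import *
go(*rack(57),170,7.4)
E
```

```text
time_s: 18.5
ee_pos: [0.5413, -0.0615, 0.2389]
orientation: [0.16, 0.697, 0.158, -0.681]
contact_force: [0.3, -0.5, -1.2]
finger_gap: 0.0529
t 18.5 pos [541.3 -61.5 238.9] toolx [ 0.0228  0.002  -0.9997] yaw_y -63.98 q [-0.24  0.34  1.72  0.01  1.06  0.87] gap 52.9 F [ 0.3 -0.5 -1.2]
SHIFT xyz [  17.3 -137.4 -164.6] TURN -71.38
```

```bash
python3 -m handwheel '[[[0,-20,-25],-7],[[0,-40,-50],-14],[[0,-60,-75],-21],[[0,-80,-100],-28],[[0,-100,-125],-35]]'
python3 - <<'E'
from h import *
go(*rack(57),155,7.4)
E
```

```text
time_s: 18.92
ee_pos: [0.6099, 0.0849, 0.2413]
orientation: [0.364, 0.615, 0.357, -0.601]
contact_force: [0.3, 0.3, -1.6]
finger_gap: 0.0528
t 18.92 pos [609.9  84.9 241.3] toolx [ 0.0231  0.002  -0.9997] yaw_y -28.62 q [0.03 0.43 1.56 0.   1.12 0.52] gap 52.8 F [ 0.3  0.3 -1.6]
SHIFT xyz [ 32.8  -7.3 -52.2] TURN -36.02
```

```bash
python3 -m handwheel '[[[4,-2,-16],-7],[[10,-4,-32],-14],[[16,-7,-48],-21.2],[[25,-7,-52],-28.4],[[33,-7,-52],-35.5]]'
python3 - <<'E'
from h import *
go(*rack(57,-0.5),85,7.4)
held(135,185)
p=read_camera('top');cv2.imwrite('pics/t9.png',cv2.resize(p['color'][100:250,150:350,::-1],None,fx=4,fy=4))
E
```

```text
time_s: 19.33
ee_pos: [0.6298, 0.1356, 0.2088]
orientation: [0.537, 0.473, 0.525, -0.461]
contact_force: [0.1, -0.5, -1.9]
finger_gap: 0.0529
t 19.33 pos [629.8 135.6 208.8] toolx [ 0.024   0.0026 -0.9997] yaw_y 7.29 q [ 0.1   0.5   1.53  0.    1.09 -0.02] gap 52.9 F [ 0.1 -0.5 -1.9]
SHIFT xyz [69.8 -2.4  1.8] TURN -0.11
n 463 y pct [-50.61482147 -50.05422783 -35.41280014] x [31.954687   51.34193126 79.54205947] z [174.29623683 181.24954996]
end x mean 53.45376014804673
```

View pics/t9.png

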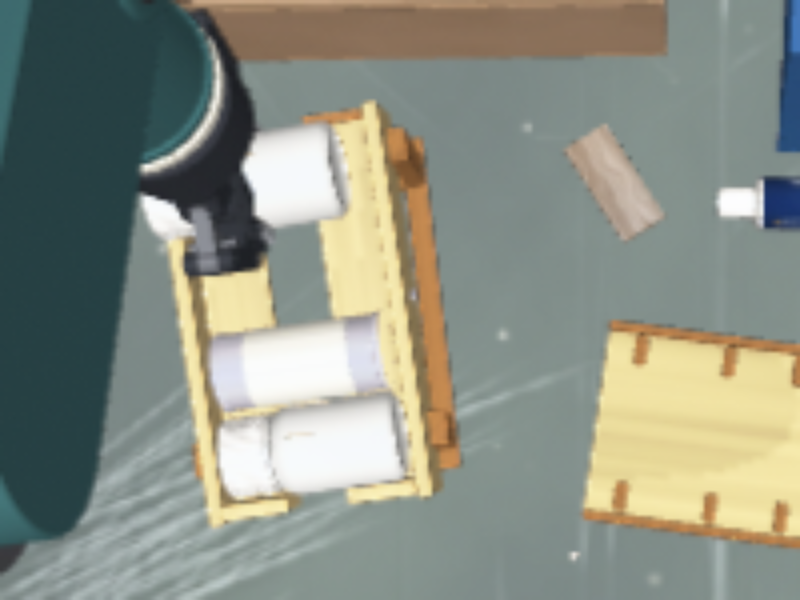

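The tin (295,365) sits against the first bottle. I'll lower the second bottle.

```bash
python3 -m handwheel '[[[20,-1,1],0],[[40,-1,2],0],[[54,-1,2],0],[[65,-1,2],0],[[65,-1,2],0]]'
python3 - <<'E'
from h import *
go(*rack(57,-0.5),85,7.4)
E
```

```text
time_s: 19.85
ee_pos: [0.6282, 0.1319, 0.1415]
orientation: [0.533, 0.474, 0.524, -0.465]
contact_force: [-0.4, -0.5, -1.3]
finger_gap: 0.0527
t 19.85 pos [628.2 131.9 141.5] toolx [ 0.0184  0.0015 -0.9998] yaw_y 6.76 q [ 0.1   0.58  1.58 -0.    0.96 -0.02] gap 52.7 F [-0.4 -0.5 -1.3]
SHIFT xyz [ 2.5  1.5 -1.7] TURN -0.64
```

```bash
python3 -m handwheel '[[[1,1,-1],-0.6],[[1,1,-1],-0.6],[[1,1,-1],-0.6],[[1,1,-1],-0.6],[[1,1,-1],-0.6]]';  python3 -m handwheel '[[[0,0,0],0],[[0,0,0],0],[[0,0,0],0],[[0,0,0],0],[[0,0,0],0]]' 0.22; python3 -m handwheel '[[[-4,0,0],0],[[-12,0,0],0],[[-25,0,0],0],[[-45,0,0],0],[[-80,0,0],0]]'
python3 - <<'E'
from h import *
go(480,-100,230,-60)
p=read_camera('top');cv2.imwrite('pics/t10.png',cv2.resize(p['color'][100:250,150:350,::-1],None,fx=4,fy=4))
E
```

```text
time_s: 20.27
ee_pos: [0.6295, 0.1331, 0.1411]
orientation: [0.536, 0.472, 0.526, -0.462]
contact_force: [0.6, -0.5, 0.0]
finger_gap: 0.0526
time_s: 20.68
ee_pos: [0.6295, 0.1331, 0.1411]
orientation: [0.536, 0.472, 0.526, -0.462]
contact_force: [-0.7, 0.9, -0.2]
finger_gap: 0.0664
time_s: 21.1
ee_pos: [0.626, 0.1327, 0.2194]
orientation: [0.534, 0.47, 0.528, -0.463]
contact_force: [-0.1, -0.0, -0.4]
finger_gap: 0.0666
t 21.1 pos [626.  132.7 219.4] toolx [ 0.0136  0.001  -0.9999] yaw_y 7.34 q [ 0.1   0.49  1.52 -0.    1.12 -0.03] gap 66.6 F [-0.1 -0.  -0.4]
SHIFT xyz [ -66.8 -174.4  212.2] TURN 67.34
```

View pics/t10.png

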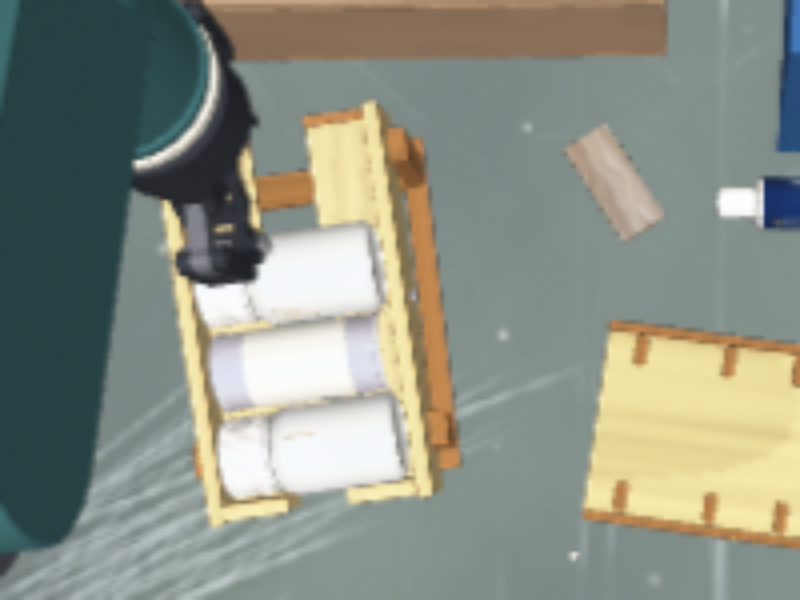

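All three are in, and the third bottle is against the tin or nearly so (290,272). I'll back off for a clear check.

```bash
python3 -m handwheel '[[[-12,-24,29],7],[[-24,-48,58],14],[[-36,-72,87],21],[[-48,-96,116],28],[[-60,-120,145],35]]' && python3 -m handwheel '[[[0,10,39],7],[[0,20,78],14],[[0,30,117],21],[[0,40,156],28],[[0,50,195],35]]' && python3 -m handwheel '[[[0,20,20],0],[[0,40,40],0],[[0,60,60],0],[[0,60,60],0],[[0,60,60],0]]'
python3 - <<'E'
from h import *
s=get_state();print(s['time_s'],s['ee_pos'])
p=read_camera('top');q=read_camera('side')
cv2.imwrite('pics/t11.png',cv2.resize(p['color'][100:250,150:350,::-1],None,fx=4,fy=4));save(p,'t11f.png')
cv2.imwrite('pics/s11.png',cv2.resize(q['color'][100:250,210:410,::-1],None,fx=4,fy=4))
C=cloud(p)*1000
a=np.deg2rad(7.4);R=np.array([[np.cos(a),np.sin(a)],[-np.sin(a),np.cos(a)]])
for l in('bottle_a','tin'):
  for r in silhouettes(p,l):
    X=C[r['mask']];X=X[X[:,2]>50];L=(X[:,:2]-[574,127])@R.T
    if len(X)<50: continue
    c,wh,an=cv2.minAreaRect(L.astype(np.float32));print(l,round(r['confidence'],2),np.round(c),np.round(wh),round(an,1),np.round(r['position']))
E
```

```text
time_s: 21.57
ee_pos: [0.5273, -0.0271, 0.287]
orientation: [0.369, 0.615, 0.36, -0.597]
contact_force: [0.3, -1.6, 0.5]
finger_gap: 0.0668
time_s: 21.98
ee_pos: [0.4795, -0.2247, 0.2865]
orientation: [0.165, 0.698, 0.161, -0.677]
contact_force: [1.0, -0.5, 0.6]
finger_gap: 0.0669
time_s: 22.4
ee_pos: [0.4526, -0.3067, 0.2863]
orientation: [0.165, 0.699, 0.16, -0.677]
contact_force: [-0.5, 0.4, -0.1]
finger_gap: 0.0666
22.4 [ 0.45260495 -0.30668104  0.28631676]
bottle_a 0.73 [-261. -388.] [339.  86.] 88.3 [463. 258.]
bottle_a 0.72 [-237.  -59.] [312.  97.] 81.2 [213. 271.]
bottle_a 0.67 [ -57. -104.] [375. 102.] 52.0 [226. 170.]
bottle_a 0.59 [-118.  -94.] [306.  79.] 67.7 [227. 210.]
tin 0.81 [ -91. -100.] [333.  86.] 59.2 [225. 191.]
```

```bash
ls pics
```

```text
crop.png
s1.png
s11.png
s2.png
s3.png
s4.png
s5.png
s6.png
s7.png
s8.png
s9.png
side0.png
t1.png
t10.png
t11.png
t11f.png
t3.png
t4.png
t5.png
t6.png
t7.png
t8.png
t9.png
top0.png
```

View pics/t11.png

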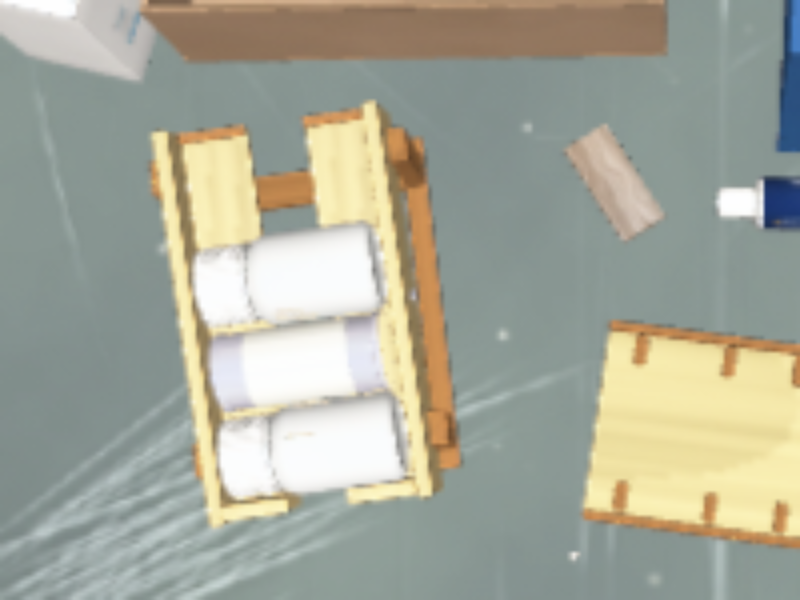

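View pics/s11.png

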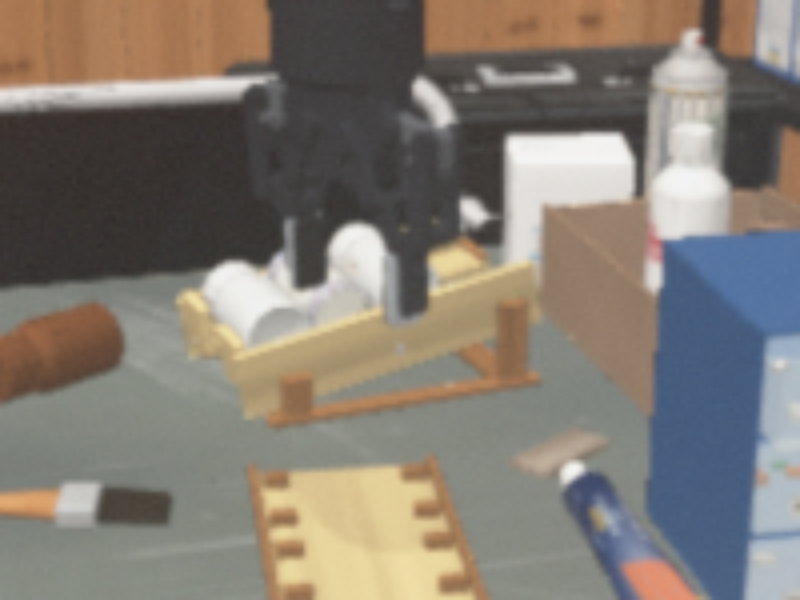

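Run:
```python
from h import *
p=read_camera('top');C=cloud(p)*1000
a=np.deg2rad(7.4);R=np.array([[np.cos(a),np.sin(a)],[-np.sin(a),np.cos(a)]])
for l in('bottle_a','tin','rack'):
  for r in silhouettes(p,l):
    if r['position'][0]>260: continue
    X=C[r['mask']&(p['range_z']>0)];L=np.c_[(X[:,:2]-[574,127])@R.T,X[:,2]]
    L=L[(L[:,2]>50+.176*(L[:,0])+22)&(L[:,2]<150)]
    if len(L)<50: continue
    c,wh,an=cv2.minAreaRect(L[:,:2].astype(np.float32));print(l,round(r['confidence'],2),np.round(c),np.round(wh),round(an,1),np.round(r['position']))
```

```text
bottle_a 0.95 [-220.   57.] [103.  52.] 23.9 [212. 269.]
bottle_a 0.93 [-81.  -2.] [103.  53.] 87.8 [228. 211.]
bottle_a 0.88 [17. -2.] [105.  51.] 86.5 [225. 168.]
tin 0.9 [-31.  -2.] [46. 99.] 0.1 [225. 192.]
rack 0.69 [-3.  0.] [230. 135.] 0.0 [234. 152.]
```

Run:
```python
from bench import *
print(close_job(), get_state()['time_s'])
```

```text
the job is handed in; nothing more can be done
the job is handed in; nothing more can be done
```

The rack is loaded in the order asked, and I handed the job in at about 22.5 s of the 72 s allowed. From the front stop it holds a white bottle, then the pigment tin, then the other white bottle.

- **Contact:** In the last measurement the centres lie at rack x ≈ -81, -31 and +17 mm. The front stop's inner face is at about -107 mm, so the first bottle is against the stop and the spacings of 50 and 48 mm match things that touch.
- **Straight and caps:** All three look straight across in the top picture, and both bottle caps are on the left. The fitted outlines put the bottles 2 to 3.5° off square; I took this as an effect of the narrower cap and fit noise, because the tin reads 0.1°.
- **Clear of the robot:** The gripper was well clear of everything. The highest wrist force I read was about 9 N. I did not touch the glue tube or the tile, and as far as they show in the last pictures both are where they were.
- **A check that failed:** My first attempt at the final measurement gave meaningless values because it included pixels with no depth reading. I repeated it with those filtered out.

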